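# Shuttle a guitar bridge home and press the guarded lever

## Task

With the fingertips, push the upright plate of the bridge press's shuttle until the shuttle is fully home. Then reach down through the window of the guard and press the lever fully down, without ever touching the guard. Leave the press lever down with the shuttle still home, and leave the loose things around it alone.

Things in the scene. Friction and masses are not known exactly. Their poses are not given: they have to be found in the camera images.
- press: Bench press for gluing guitar bridges, fixed to the table. Origin on the table right below the centre of the guard's window; its x axis points from the open front (robot side) into the press, y to the left, z up. Base plate 20 mm thick, reaching 80 mm before and 140 mm behind the origin, 240 mm wide; a 70 mm wide bed, 20 mm high, runs from there to 260 mm before the origin and carries the shuttle
- guard: Dark steel guard cage over the press, same origin and axes as press. Flat top sheet 6 mm thick, top at z = 130 mm, from x = -70 to +130 mm, y = -110 to +110 mm, with one rectangular window: x = -42 to +42 mm, y = -45 to +45 mm (84 x 90 mm). Barred sides and front stand straight below the sheet's edges. Must not be touched
- window (a point): Centre of the guard's window, level with the upper face of the top sheet (130 mm above the table); axes as press
- shuttle (a joint): Shuttle (aluminium tray with a dark guitar bridge pinned to it, a stem and an upright push plate in front) sliding straight along the press's x axis: 0 = fully out towards the robot, 0.100 m = fully home against its stop, bridge below the foot. Starts between 0 and 0.04. Slides with about 2 N of friction and stays where it is left
- push_face (a point): Centre of the upper part of the robot-side face of the shuttle's upright push plate, 100 mm above the table; moves with the shuttle; axes as press. The plate is 70 mm wide (y), 10 mm thick (x), its top 120 mm and its foot 28 mm above the table. With the shuttle home this point lies 115 mm before the window's centre, 45 mm before the guard's front
- lever (a joint): Press lever inside the guard, hinged at its far end (90 mm beyond the window's centre, 108 mm high). 0 = up, 0.32 rad = fully down at its stop; starts between 0 and 0.08. Moves with about 6 N at the pad and stays where it is left; it lowers the wooden foot onto the bridge
- lever_pad (a point): Centre of the upper face of the lever's black pad (36 mm in x, 50 mm in y), in the middle of the window; moves with the lever. 122 mm above the table (8 mm below the guard's top face) when up, about 93 mm above the table (37 mm below the guard's top face) when fully down
- glue: Bystander, to be left alone: small white glue bottle, 44 mm across, 100 mm tall, standing; origin at its underside
- spare_bridge: Bystander, to be left alone: spare dark-wood guitar bridge, 145 x 28 x 13 mm, lying on the table; origin at its underside
- sanding_block: Bystander, to be left alone: cork sanding block 110 x 60 x 35 mm; origin at its underside
- pencil: Bystander, to be left alone: flat carpenter's pencil, 160 mm long, lying; origin at its underside
- screwdriver: Bystander, to be left alone: screwdriver lying on the table; origin at its underside
- tub: Bystander, to be left alone: small open yellow plastic tub, 84 mm across, 50 mm tall; origin at its underside
- brush: Bystander, to be left alone: glue brush lying on the table; origin at its underside

How it is judged:
On the way, in this order (a step that is already met when the one before it is completed fails the run):
1. the shuttle is fully home, the lever still up (value of joint shuttle above 0.095 m and value of joint lever below 0.14 rad), for 0.2 s.
2. the lever is pressed fully down with the shuttle home (value of joint shuttle above 0.095 m and value of joint lever above 0.28 rad), for 0.2 s.
At the end, for the whole second after the job is handed in: The shuttle is home (joint over 0.095 of 0.100 m) and the lever is down (joint over 0.28 of 0.32 rad), both at rest (all of step 2 and velocity of joint lever between -0.02 and 0.02 rad/s and velocity of joint shuttle between -0.005 and 0.005 m/s); the robot touches nothing.
It fails at once if the robot touches the guard (contact force between any of the fingers, the arm and guard above 0.5 N).
It fails at once if the lever is pressed before the shuttle is home (value of joint lever above 0.14 rad and value of joint shuttle below 0.09 m).
It fails at once if a loose thing nearby is lifted, carried or shifted by more than 20 mm (distance of any of glue, spare_bridge, sanding_block, pencil, screwdriver, tub, brush from where it was at the start of the episode above 0.02 m).
It also fails if it takes over 48 s, if anything falls off the work surface, if the arm or the gripper's body presses on something with over 40 N, if the wrist force passes 120 N, or if a joint passes its speed limit or range.

## Robot

A 7-joint arm with a two-finger parallel gripper is mounted at the origin on the work surface. World frame = base frame: x ahead of the robot, y to its left, z up, the work surface at z = 0. Lengths are in m, angles in rad, forces in N, time in s.
With the tool pointing down it reaches from about 0.425 to 0.825 m from the base axis. Payload 3.6 kg.
Tool frame: the origin (TCP) lies on the mounting face of the last link; the fingertips stand 173 mm ahead of it and the grasp point (between the pads) lies 155 mm ahead of it (r.tip_reach is the distance from the TCP to the fingertips, in m); y points along the fingers, x is the direction in which the jaws open and shut, and the axes are right-handed (so a half turn about y gives the same grasp; the last joint's range is limited). The gripper opens to 85 mm and grips with 20 to 120 N. Pads are 22 mm wide; open, the fingers measure 114 mm over their backs; the gripper's body (76 mm by 85 mm) begins 54 mm behind the grasp point. The pads swing forward as they close: fully open they stand 13 mm farther back than shut.
Start: joints at [1.208, 0.615, -0.013, 1.423, 0.008, 1.103, -0.04], TCP at [0.215, -0.613, 0.405] pointing down, gripper open.
Joint ranges: [-3.12, 3.12], [-0.3, 2.06], [-1.34, 1.32], [0.26, 2.42], [-1.36, 4.5], [0.01, 1.98], [-2.84, 2.84]. Speed limits (rad/s): [2.79, 2.79, 3.14, 3.14, 3.14, 3.14, 3.14].

## Interface

Orientations are given as a unit quaternion [x, y, z, w].
In Python, from station import r gives the robot as it stands.
- The arm moves only by the shell command python3 -m inch 'ROWS'. ROWS is JSON, a list of rows, each a list of 3 entries, a list of its own where there are three numbers: the shift along the world's x, y, z as a fraction of full scale, then the turn about the world's z as a fraction of full scale, then the opening, from -1 (shut) to 1 (fully open), so that 0 is half open. A call has 1 to 12 rows; each row is the pose to reach, as a shift and turn from the pose commanded when the call began; what a row does not reach only later rows make up. Full scale, the value 1, is 200 mm for a shift and 120 degrees for a turn. A row lasts 1/12 s, in which the tool goes at most 41.7 mm and 7.16 degrees, less where a joint would pass 70% of its speed; a pose out of reach is approached as far as the arm can. A call with a number of a shift or a turn outside -1 to 1 is refused whole. A call with a gripper value outside its range is refused whole. The fingers move at their own pace and stop on an object; the grip force is fixed at half the most. Time passes only in rows, so rows that repeat a pose let the fingers close. It gives the time, the measured TCP pose, the force and the opening at its end, in the units of the state.
- r.state(): the state, without advancing time (a new reading comes with each control period).
- r.camera(name): name is "scene" or "top" or "wrist"; returns a dict with "color" (420x560x3 uint8, blue, green, red), "fov_y" (degrees; the focal length in pixels is half the picture's height over the tangent of half this angle, whatever the lens; pixels are square), "cx", "cy" (the principal point, pixels), "rvec" (rotation vector, rad) and "tvec" (3), from world to camera coordinates, as OpenCV has them. Camera axes: x right, y down, z forward; pixel columns grow to the right and rows downward; lengths in m; the calibration is good to about 2 mm. A picture is of the moment at which its call begins. There is no depth.
- r.hand_in(): hands the job in, once; it reports no verdict.
Trained networks look in the newest picture that a camera, given by its name, has taken for a name from the list of things; names that differ only in an ending like _2 or _b are one class to them, and where a whole thing is asked for, a point or a joint stands for the part that bears it (a point fixed in the world has none). Each returns a list of dicts, best first, with "p" (0 to 1); they miss things now and then, are a little off and sometimes report something else, mostly with a low value. They report only what shows in the picture. A call takes as long as a camera call.
- r.search_frame(label, camera): "rect" ([left, top, right, bottom] in pixels, round what is visible of it).
The state is a dict: "clock": time; "q": joint angles; "joint_velocities": joint speeds; "joint_torque": joint torques, N m; "tool_pos": TCP position; "tool_rot": TCP orientation; "force": force on the tool from outside, world axes, zero at the start; "wrist_torque": the same for the moment, N m; "finger_gap": opening from 0.0 (shut) to 1.0 (fully open).
Only numpy, scipy, OpenCV 4.12 (cv2) and the standard library are available. Lean on these libraries where they do the work, as an engineer would, in place of code of your own. Each camera call takes 0.05 s, during which the arm holds its last target. There are 200 camera calls.

## Working session

There is one attempt and no reset: what is moved stays moved. The work goes in short steps, Python scripts to look and compute and a shell command to move; the robot and the scene stay as the last step left them, time stands still between calls to the robot, and variables do not carry over. Pictures are saved under pics/ and viewed, about 8 in all and at most 12, crops included, and the job is handed in when it is done.

```bash
mkdir -p pics; ls; python3 - <<'E'
from station import r
import cv2, numpy as np
print({k:np.round(v,3).tolist() for k,v in r.state().items()}, r.tip_reach)
ims=[]
for c in ("top","scene"):
    d=r.camera(c); cv2.imwrite(f"pics/{c}1.png",d["color"])
    print(c,d["fov_y"],d["cx"],d["cy"],np.round(d["rvec"],4),np.round(d["tvec"],4))
    for n in ("guard","press","shuttle","lever_pad","push_face","glue","tub"):
        print(n,[(np.round(x["rect"]).tolist(),round(x["p"],2)) for x in r.search_frame(n,c)[:2]])
E
```

```text
pics
{'clock': 0.0, 'q': [1.208, 0.616, -0.013, 1.425, 0.008, 1.103, -0.04], 'joint_velocities': [-0.001, -0.002, -0.001, -0.001, -0.001, -0.001, -0.0], 'joint_torque': [-0.0, -46.922, 0.259, -17.103, 0.01, 0.01, -0.0], 'tool_pos': [0.215, -0.613, 0.404], 'tool_rot': [-0.576, 0.41, -0.408, 0.577], 'force': [0.126, -0.338, -0.379], 'wrist_torque': [-0.028, -0.005, -0.091], 'finger_gap': 1.0} 0.1734
top 50.26223112003753 278.0751673418134 209.8722083841931 [ 2.1303 -2.1233  0.1799] [0.108  0.5326 1.1796]
guard [([314.0, 92.0, 410.0, 191.0], 0.72)]
press [([307.0, 95.0, 414.0, 247.0], 0.83)]
shuttle [([328.0, 155.0, 354.0, 216.0], 0.79)]
lever_pad [([348.0, 131.0, 370.0, 160.0], 0.66)]
push_face [([326.0, 154.0, 372.0, 221.0], 0.81)]
glue [([293.0, 114.0, 307.0, 140.0], 0.57), ([395.0, 270.0, 418.0, 323.0], 0.36)]
tub [([145.0, 248.0, 180.0, 276.0], 0.64)]
scene 57.73558159156787 285.0156200410715 209.8355058298117 [ 2.3548  0.8291 -0.2786] [-0.4492 -0.129   1.1542]
guard [([230.0, 255.0, 387.0, 419.0], 0.79), ([236.0, 245.0, 325.0, 337.0], 0.66)]
press [([227.0, 243.0, 386.0, 420.0], 0.85)]
shuttle []
lever_pad [([282.0, 301.0, 312.0, 335.0], 0.6)]
push_face [([235.0, 246.0, 326.0, 339.0], 0.71), ([233.0, 257.0, 386.0, 420.0], 0.68)]
glue [([357.0, 284.0, 378.0, 314.0], 0.75)]
tub [([313.0, 128.0, 342.0, 157.0], 0.87), ([284.0, 302.0, 313.0, 330.0], 0.29)]
```

View pics/top1.png

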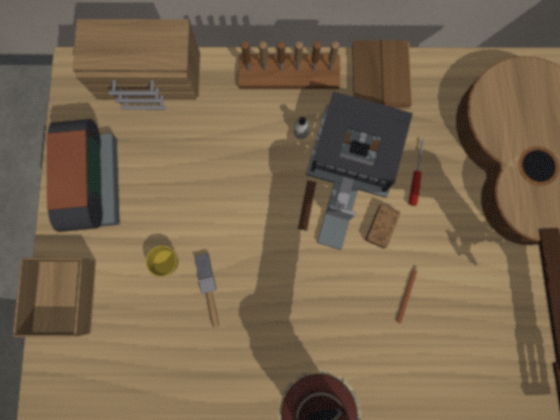

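View pics/scene1.png

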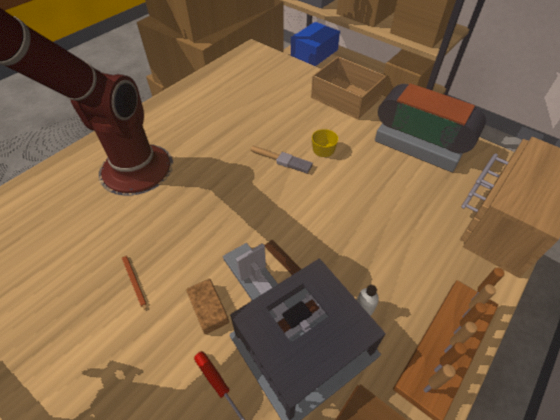

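The press sits near the top view's (360,145), with the shuttle pointing towards the robot (its plate near (343,200)). Next I'll look at enlarged crops to get the sheet and window corners.

```bash
python3 - <<'E'
import cv2, numpy as np
def crop(f,x0,y0,x1,y1,s):
    im=cv2.imread(f)[y0:y1,x0:x1]; im=cv2.resize(im,None,fx=s,fy=s,interpolation=cv2.INTER_CUBIC)
    im=cv2.convertScaleAbs(im,alpha=1.7,beta=10)
    for v in range(-(-x0//10)*10,x1,10):
        p=int((v-x0+.5)*s); cv2.line(im,(p,0),(p,8 if v%50 else 22),(0,255,255),1)
        if v%50==0: cv2.putText(im,str(v),(p,34),0,.4,(0,255,255))
    for v in range(-(-y0//10)*10,y1,10):
        p=int((v-y0+.5)*s); cv2.line(im,(0,p),(8 if v%50 else 22,p),(0,255,255),1)
        if v%50==0: cv2.putText(im,str(v),(24,p),0,.4,(0,255,255))
    return im
cv2.imwrite("pics/topc.png",crop("pics/top1.png",290,85,430,255,3.5))
cv2.imwrite("pics/scenec.png",crop("pics/scene1.png",215,235,395,420,3.2))
E
```

```text
(no output)
```

View pics/topc.png

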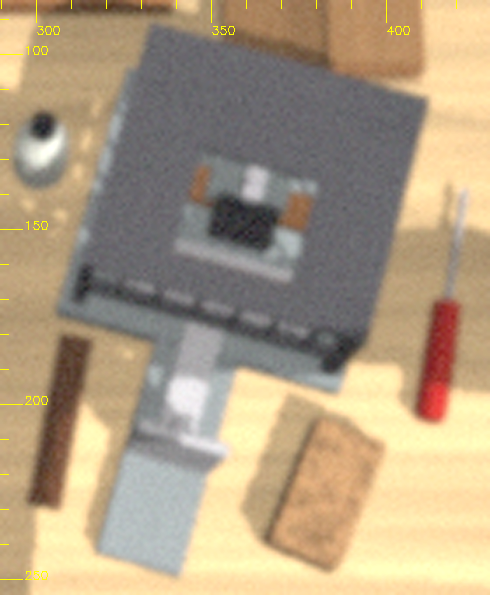

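View pics/scenec.png

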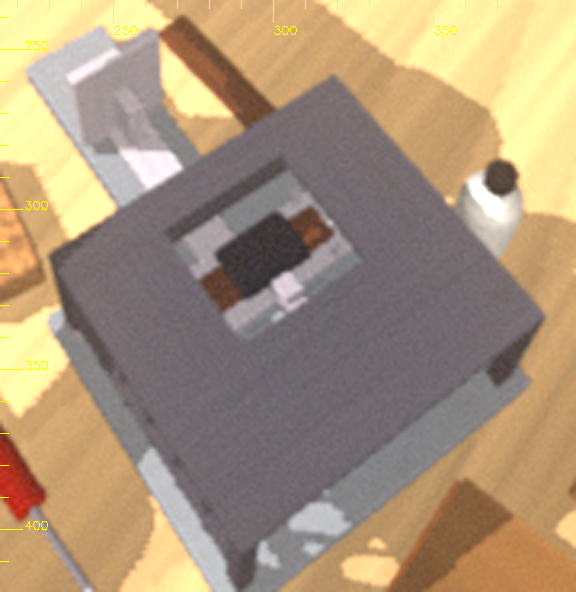

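```bash
cat > h.py <<'E'
import cv2, numpy as np
from scipy.spatial.transform import Rotation as R
def K(d):
    f=210/np.tan(np.radians(d["fov_y"])/2); return np.array([[f,0,d["cx"]],[0,f,d["cy"]],[0,0,1]])
def proj(d,P): return cv2.projectPoints(np.float64(P),np.float64(d["rvec"]),np.float64(d["tvec"]),K(d),None)[0][:,0]
def world(p,P):
    c,s=np.cos(p[2]),np.sin(p[2]); P=np.atleast_2d(P)
    return np.c_[p[0]+c*P[:,0]-s*P[:,1],p[1]+s*P[:,0]+c*P[:,1],P[:,2]]
def ray(d,u,z):
    Rm=cv2.Rodrigues(np.float64(d["rvec"]))[0]; c=-Rm.T@np.ravel(d["tvec"]); v=Rm.T@np.linalg.inv(K(d))@[u[0],u[1],1]
    return c+v*(z-c[2])/v[2]
E
python3 - <<'E'
from station import r
from h import *
from scipy.optimize import least_squares
T,S=r.camera("top"),r.camera("scene")
M=np.array([[.13,.11,.13],[.13,-.11,.13],[-.07,.11,.13],[-.07,-.11,.13],[.042,.045,.13],[.042,-.045,.13],[-.042,.045,.13],[-.042,-.045,.13]])
ut=np.array([[332.4,91.6],[411.8,112.5],[313.8,161.1],[392.9,180.2],[348.4,128.8],[380.4,136.5],[339.8,155.4],[372.9,165.1]])
us=np.array([[384.2,333.9],[287,405.75],[319.2,258.9],[230.1,315.1],[326.4,316.4],[292,340.8],[302.9,283.9],[267,308.3]])
def res(p,c): return np.concatenate([(proj(d,world(p,M))-u).ravel() for d,u in c])
for n,c in (("top",[(T,ut)]),("scene",[(S,us)]),("both",[(T,ut),(S,us)])):
    o=least_squares(res,[.6,-.1,-.2],args=(c,),loss="soft_l1"); print(n,o.x,np.degrees(o.x[2]),np.round(res(o.x,c),1).tolist())
p=o.x
w=ray(T,(341.8,210.8),.12); c,s=np.cos(p[2]),np.sin(p[2]); d=w[:2]-p[:2]
print("plate top centre in press",c*d[0]+s*d[1],-s*d[0]+c*d[1])
for n,u in (("left",(142,430)),("right",(225,457))):
  w=ray(T,(u[0]/3.5+289.5,u[1]/3.5+84.5),.12); d=w[:2]-p[:2]; print(n,c*d[0]+s*d[1],-s*d[0]+c*d[1])
for u in ((70,78),(155,33)):
  w=ray(S,(u[0]/3.2+214.5,u[1]/3.2+234.5),.12); d=w[:2]-p[:2]; print("scene",c*d[0]+s*d[1],-s*d[0]+c*d[1])
st=r.state(); m=R.from_quat(st["tool_rot"]).as_matrix(); print("tool axes cols\n",m.round(3))
E
```

```text
top [ 0.68626203 -0.10503335 -0.27095024] -15.524305144921778 [-0.4, -0.6, 0.6, -0.6, -1.2, -0.6, 2.3, 2.5, -0.9, -1.4, 0.4, -0.3, -0.3, 1.6, 0.3, 0.9]
scene [ 0.68880441 -0.10713833 -0.29189331] -16.724254887071954 [1.1, 0.5, 1.5, 2.8, 0.2, -1.0, -1.1, -1.4, 2.0, -0.4, -1.9, 1.8, -0.3, -0.6, -1.7, -1.3]
both [ 0.68822552 -0.10594264 -0.28724759] -16.458074572856482 [0.8, -1.7, 1.5, -0.4, -1.0, -2.1, 2.0, 2.3, -0.3, -2.3, 0.9, -0.7, -0.1, 0.5, 0.3, 0.4, 1.2, -0.6, 2.2, 2.0, 0.1, -1.6, -0.9, -1.8, 2.2, -1.2, -1.6, 1.1, -0.3, -1.2, -1.6, -1.8]
plate top centre in press -0.1783872382622255 0.0007514098687996518
left -0.17833072407482772 0.03204247095354335
right -0.18033862054151928 -0.03163445614860477
scene -0.17266382994539897 -0.03497710220048752
scene -0.17037698544222643 0.03151942802724329
tool axes cols
 [[ 0.331 -0.     0.944]
 [-0.944  0.     0.331]
 [-0.    -1.     0.   ]]
```

Both views agree: press at about (0.688, −0.106), yaw −16.5°. The plate is about 65 mm wide and its face is at x≈−0.183, so the shuttle is at about 0.03, which is in range. Now I'll shut the gripper, align the jaws with the press's y axis and fly high to the front.

```bash
A='[[0.41,0.96,0],-0.3,-1]'; python3 -m inch '[[[0.2,0.5,0],-0.15,-1],[[0.41,0.96,0],-0.3,-1],[[0.41,0.96,0],-0.3,-1],[[0.41,0.96,0],-0.3,-1],[[0.41,0.96,0],-0.3,-1],[[0.41,0.96,0],-0.3,-1],[[0.41,0.96,0],-0.3,-1]]'
```

```text
clock: 1.48
tool_pos: [0.299, -0.4188, 0.4051]
tool_rot: [0.424, -0.566, 0.566, -0.425]
force: [-0.6, -1.2, 0.4]
finger_gap: 0.008
```

```bash
python3 -m inch '[[[0.2,0.48,0],0,-1],[[0.41,0.95,0],0,-1],[[0.41,0.95,0],0,-1],[[0.41,0.95,0],0,-1],[[0.41,0.95,0],0,-1],[[0.41,0.95,0],0,-1],[[0.41,0.95,0],0,-1]]'; python3 -m inch '[[[0.2,0.48,0],0,-1],[[0.41,0.95,0],0,-1],[[0.41,0.95,0],0,-1],[[0.41,0.95,0],0,-1],[[0.41,0.95,0],0,-1],[[0.41,0.95,0],0,-1],[[0.41,0.95,0],0,-1]]'
python3 - <<'E'
from station import r
from h import *
s=r.state(); print(s["tool_pos"],R.from_quat(s["tool_rot"]).as_matrix().round(3))
d=r.camera("wrist"); cv2.imwrite("pics/w1.png",cv2.convertScaleAbs(d["color"],alpha=1.6)); 
p=(.688,-.106,-.287)
for P in ([0,0,.13],[-.183,.035,.12],[-.183,-.035,.12],[-.042,.045,.13],[-.042,-.045,.13],[-.07,.11,.13],[-.07,-.11,.13]): print(P,proj(d,world(p,P)).round(0))
E
```

```text
clock: 2.07
tool_pos: [0.3798, -0.2308, 0.405]
tool_rot: [0.423, -0.566, 0.567, -0.424]
force: [-0.1, -0.9, 0.1]
finger_gap: -0.003
clock: 2.65
tool_pos: [0.462, -0.0416, 0.4046]
tool_rot: [0.423, -0.567, 0.567, -0.423]
force: [-0.6, -1.6, -0.1]
finger_gap: 0.002
[ 0.46200366 -0.04161537  0.40464142] [[-0.285  0.001  0.958]
 [-0.958 -0.001 -0.285]
 [ 0.    -1.     0.001]]
[0, 0, 0.13] [[ 274. -183.]]
[-0.183, 0.035, 0.12] [[231. 142.]]
[-0.183, -0.035, 0.12] [[321. 141.]]
[-0.042, 0.045, 0.13] [[201. -91.]]
[-0.042, -0.045, 0.13] [[348. -92.]]
[-0.07, 0.11, 0.13] [[102. -36.]]
[-0.07, -0.11, 0.13] [[448. -37.]]
```

View pics/w1.png

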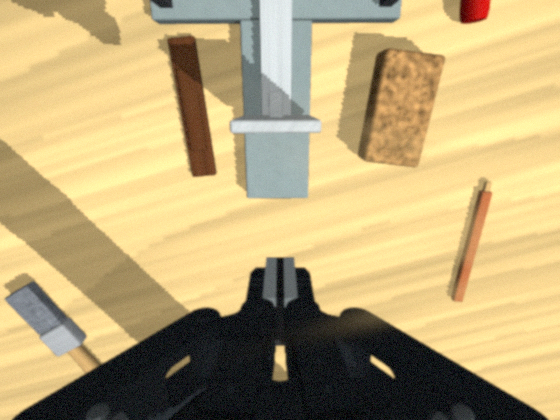

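Wrist view: the plate's front edge is at row ~132, columns 230–321, so its face is at x≈−0.176. The fingertips at (280,260) are in line with it. Descend in front of the plate and start pushing.

```bash
python3 -m inch '[[[0,0,-0.18],0,-1],[[0,0,-0.36],0,-1],[[0,0,-0.54],0,-1],[[0,0,-0.68],0,-1],[[0,0,-0.68],0,-1],[[0.1,-0.03,-0.68],0,-1],[[0.18,-0.053,-0.68],0,-1],[[0.2,-0.059,-0.68],0,-1],[[0.22,-0.065,-0.68],0,-1],[[0.24,-0.071,-0.68],0,-1],[[0.26,-0.077,-0.68],0,-1],[[0.28,-0.083,-0.68],0,-1]]'
python3 -m inch '[[[0.03,-0.009,0],0,-1],[[0.06,-0.018,0],0,-1],[[0.09,-0.027,0],0,-1],[[0.12,-0.036,0],0,-1],[[0.15,-0.044,0],0,-1],[[0.17,-0.05,0],0,-1],[[0.19,-0.056,0],0,-1],[[0.2,-0.059,0],0,-1],[[0.21,-0.062,0],0,-1],[[0.21,-0.062,0],0,-1]]'
```

```text
clock: 3.7
tool_pos: [0.5155, -0.0584, 0.2688]
tool_rot: [-0.423, 0.568, -0.567, 0.421]
force: [-2.5, 0.2, 0.8]
finger_gap: 0.002
clock: 4.53
tool_pos: [0.5594, -0.0704, 0.2686]
tool_rot: [0.422, -0.567, 0.568, -0.423]
force: [-1.4, -0.3, -0.8]
finger_gap: -0.005
```

```bash
for i in 1; do python3 -m inch '[[[0.01,-0.003,0],0,-1],[[0.02,-0.006,0],0,-1],[[0.03,-0.009,0],0,-1],[[0.03,-0.009,0],0,-1]]'; done; python3 -m inch '[[[0.01,-0.003,0],0,-1],[[0.015,-0.005,0],0,-1],[[0.015,-0.005,0],0,-1]]'
```

```text
clock: 4.87
tool_pos: [0.5653, -0.072, 0.2687]
tool_rot: [0.422, -0.567, 0.567, -0.423]
force: [-1.9, 0.4, -0.0]
finger_gap: -0.002
clock: 5.12
tool_pos: [0.5679, -0.0728, 0.2687]
tool_rot: [-0.422, 0.568, -0.567, 0.422]
force: [-3.1, 1.2, 0.5]
finger_gap: -0.001
```

```bash
python3 -m inch '[[[0.01,-0.003,0],0,-1],[[0.015,-0.005,0],0,-1],[[0.015,-0.005,0],0,-1]]'; python3 -m inch '[[[0.01,-0.003,0],0,-1],[[0.015,-0.005,0],0,-1],[[0.015,-0.005,0],0,-1]]'
```

```text
clock: 5.37
tool_pos: [0.569, -0.073, 0.2687]
tool_rot: [-0.424, 0.569, -0.565, 0.421]
force: [-8.8, 2.8, 5.8]
finger_gap: 0.003
clock: 5.62
tool_pos: [0.5701, -0.0733, 0.2686]
tool_rot: [-0.426, 0.571, -0.563, 0.419]
force: [-14.1, 4.1, 11.5]
finger_gap: -0.002
```

The force rose to 14 N against the stop at finger centre −0.125, and −0.126 was expected for home. Back off, rise, and look.

```bash
python3 -m inch '[[[-0.03,0.009,0],0,-1],[[-0.1,0.03,0],0,-1],[[-0.15,0.044,0],0,-1],[[-0.15,0.044,0.2],0,-1],[[-0.15,0.044,0.4],0,-1],[[-0.15,0.044,0.6],0,-1],[[-0.15,0.044,0.7],0,-1],[[-0.1,0.03,0.7],0,-1],[[-0.1,0.03,0.7],0,-1],[[-0.1,0.03,0.7],0,-1]]'
python3 - <<'E'
from station import r
from h import *
s=r.state(); print(s["tool_pos"],s["force"])
d=r.camera("wrist"); im=cv2.convertScaleAbs(d["color"],alpha=1.6); cv2.imwrite("pics/w2.png",im)
Rm=cv2.Rodrigues(np.float64(d["rvec"]))[0]; print("cam",-Rm.T@np.ravel(d["tvec"]))
p=(.688,-.106,-.287)
for P in ([0,0,.13],[-.115,.035,.12],[-.115,-.035,.12],[-.042,.045,.13],[-.042,-.045,.13],[-.07,.11,.13],[-.07,-.11,.13]): print(P,proj(d,world(p,P)).round(0))
E
```

```text
clock: 6.45
tool_pos: [0.5542, -0.0696, 0.4089]
tool_rot: [0.421, -0.567, 0.568, -0.423]
force: [0.0, -0.5, -0.6]
finger_gap: 0.003
[ 0.55422506 -0.06957116  0.40893894] [ 0.04580559 -0.52902263 -0.62652958]
cam [ 0.63292009 -0.09349036  0.37949947]
[0, 0, 0.13] [[274.  13.]]
[-0.115, 0.035, 0.12] [[233. 177.]]
[-0.115, -0.035, 0.12] [[319. 176.]]
[-0.042, 0.045, 0.13] [[212.  80.]]
[-0.042, -0.045, 0.13] [[337.  79.]]
[-0.07, 0.11, 0.13] [[127. 121.]]
[-0.07, -0.11, 0.13] [[423. 119.]]
```

View pics/w2.png

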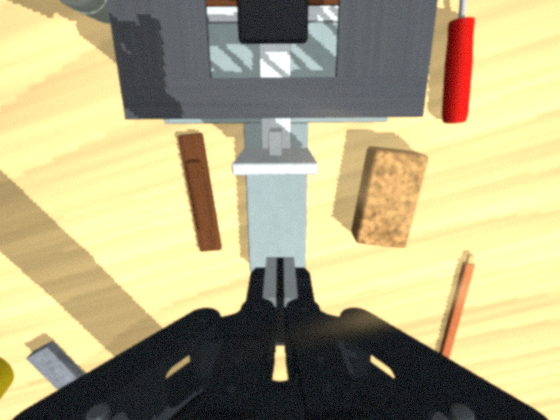

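The shuttle plate sits at its home prediction (row ~173 against 177), and the guard's window edges match within 2 px. Move over the window, then down to just above the pad.

```bash
python3 -m inch '[[[0.2,-0.054,0],0,-1],[[0.4,-0.108,0],0,-1],[[0.6,-0.163,0],0,-1],[[0.67,-0.183,0],0,-1],[[0.67,-0.183,0],0,-1],[[0.67,-0.183,0],0,-1],[[0.67,-0.183,0],0,-1]]'
python3 - <<'E'
from station import r
from h import *
s=r.state(); print(s["tool_pos"],s["force"])
T=r.camera("top"); S=r.camera("scene")
def c(d,x0,y0,x1,y1,k): return cv2.convertScaleAbs(cv2.resize(d["color"][y0:y1,x0:x1],None,fx=k,fy=k,interpolation=cv2.INTER_CUBIC),alpha=1.7)
for d in (T,S):
    t=np.array(s["tool_pos"])-[0,0,.1734]; u=proj(d,[t,[t[0],t[1],.13]]); print(u.round(0)); 
cv2.imwrite("pics/c3.png",np.hstack([c(T,300,80,430,220,2.8)[:390],c(S,200,190,400,360,2.3)[:390]]))
E
```

```text
clock: 7.08
tool_pos: [0.6869, -0.1054, 0.4077]
tool_rot: [-0.423, 0.568, -0.566, 0.422]
force: [-0.3, -0.6, -0.3]
finger_gap: -0.0
[ 0.68694104 -0.10539832  0.40765449] [-0.33215239 -0.56898434 -0.32078264]
[[368. 133.]
 [360. 146.]]
[[298. 285.]
 [296. 310.]]
```

View pics/c3.png

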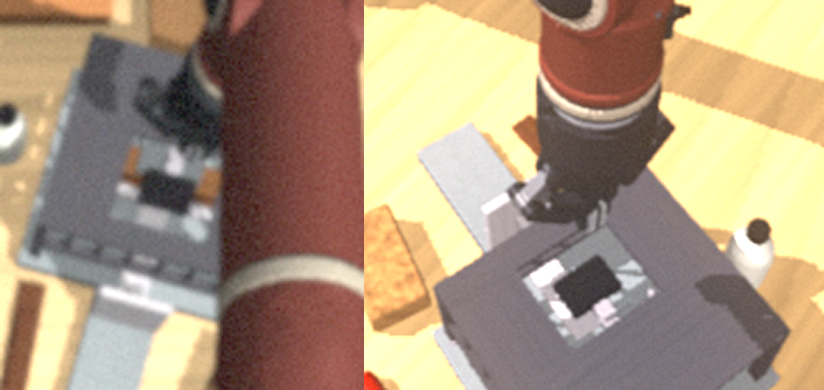

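The tool axis projects to (296,310) in the scene view, on the black pad in the middle of the window. The way is clear, so descend and press in small steps.

```bash
python3 -m inch '[[[0,0,-0.15],0,-1],[[0,0,-0.3],0,-1],[[0,0,-0.43],0,-1],[[0,0,-0.5],0,-1],[[0,0,-0.53],0,-1],[[0,0,-0.53],0,-1]]'; python3 -m inch '[[[0,0,-0.02],0,-1],[[0,0,-0.04],0,-1],[[0,0,-0.06],0,-1],[[0,0,-0.08],0,-1],[[0,0,-0.08],0,-1]]'
```

```text
clock: 7.68
tool_pos: [0.6869, -0.1055, 0.3016]
tool_rot: [-0.423, 0.568, -0.566, 0.421]
force: [1.1, 0.1, -0.7]
finger_gap: 0.002
clock: 8.1
tool_pos: [0.688, -0.1058, 0.2876]
tool_rot: [0.422, -0.567, 0.568, -0.423]
force: [-1.7, 0.4, 3.5]
finger_gap: -0.0
```

```bash
python3 -m inch '[[[0,0,-0.02],0,-1],[[0,0,-0.04],0,-1],[[0,0,-0.06],0,-1],[[0,0,-0.075],0,-1],[[0,0,-0.075],0,-1]]'; python3 -m inch '[[[0,0,-0.01],0,-1],[[0,0,-0.015],0,-1],[[0,0,-0.015],0,-1]]'; python3 -m inch '[[[0,0,-0.01],0,-1],[[0,0,-0.015],0,-1],[[0,0,-0.015],0,-1]]'
```

```text
clock: 8.52
tool_pos: [0.6881, -0.1058, 0.2723]
tool_rot: [0.422, -0.567, 0.568, -0.423]
force: [0.8, -0.1, 3.8]
finger_gap: -0.001
clock: 8.77
tool_pos: [0.6883, -0.1059, 0.2693]
tool_rot: [0.421, -0.567, 0.568, -0.423]
force: [1.0, 0.1, 4.0]
finger_gap: -0.002
clock: 9.02
tool_pos: [0.6884, -0.1059, 0.2684]
tool_rot: [0.421, -0.567, 0.568, -0.423]
force: [-2.7, 0.5, 12.7]
finger_gap: -0.0
```

```bash
python3 -m inch '[[[0,0,-0.01],0,-1],[[0,0,-0.015],0,-1],[[0,0,-0.015],0,-1],[[0,0,-0.015],0,-1]]'; python3 -m inch '[[[0,0,-0.01],0,-1],[[0,0,-0.01],0,-1],[[0,0,-0.01],0,-1]]'
```

```text
clock: 9.35
tool_pos: [0.6883, -0.1059, 0.2681]
tool_rot: [0.421, -0.566, 0.568, -0.423]
force: [-6.5, 1.0, 21.8]
finger_gap: 0.002
clock: 9.6
tool_pos: [0.6883, -0.1059, 0.2679]
tool_rot: [0.421, -0.566, 0.568, -0.423]
force: [-8.8, 2.0, 29.1]
finger_gap: 0.003
```

There is a hard stop at tip height 94.5 mm (about 93 expected), with 29 N. Rise straight up, back away and check.

```bash
python3 -m inch '[[[0,0,0.03],0,-1],[[0,0,0.1],0,-1],[[0,0,0.25],0,-1],[[0,0,0.4],0,-1],[[0,0,0.55],0,-1],[[0,0,0.7],0,-1],[[0,0,0.7],0,-1],[[0,0,0.7],0,-1]]'; python3 -m inch '[[[-0.2,0.06,0],0,-1],[[-0.35,0.1,0],0,-1],[[-0.5,0.15,0],0,-1],[[-0.5,0.15,0],0,-1],[[-0.5,0.15,0],0,-1],[[-0.5,0.15,0],0,-1]]'
python3 - <<'E'
from station import r
from h import *
d=r.camera("wrist"); S=r.camera("scene")
im=cv2.convertScaleAbs(d["color"],alpha=1.6)[:280,100:460]
im2=cv2.convertScaleAbs(cv2.resize(S["color"][220:420,215:395],None,fx=2.2,fy=2.2,interpolation=cv2.INTER_CUBIC),alpha=1.6)
h=max(im.shape[0],im2.shape[0]); P=lambda a: cv2.copyMakeBorder(a,0,h-a.shape[0],0,0,cv2.BORDER_CONSTANT)
cv2.imwrite("pics/f.png",np.hstack([P(im),P(im2)]))
p=(.6893,-.106,-.287)
for n,x,z in (("up",0,.122),("down",0,.093)):
    print(n,"pad corners wrist",proj(d,world(p,[[x-.018,.025,z],[x-.018,-.025,z],[x+.018,.025,z],[x+.018,-.025,z]])).round(0).tolist())
print("plate",proj(d,world(p,[[-.115,.035,.12],[-.115,-.035,.12]])).round(0).tolist(),r.state()["tool_pos"],r.state()["force"])
E
```

```text
clock: 10.27
tool_pos: [0.688, -0.1061, 0.4023]
tool_rot: [0.421, -0.566, 0.568, -0.423]
force: [0.1, 0.3, 1.3]
finger_gap: 0.003
clock: 10.77
tool_pos: [0.588, -0.076, 0.3996]
tool_rot: [-0.422, 0.568, -0.567, 0.422]
force: [-0.2, -0.6, 0.2]
finger_gap: 0.002
up pad corners wrist [[244.0, 92.0], [313.0, 91.0], [242.0, 36.0], [315.0, 35.0]]
down pad corners wrist [[248.0, 93.0], [310.0, 92.0], [246.0, 43.0], [311.0, 42.0]]
plate [[237.0, 218.0], [322.0, 217.0]] [ 0.58871373 -0.07628623  0.40001391] [ 0.75114662  0.52731189 -0.26183645]
```

View pics/f.png

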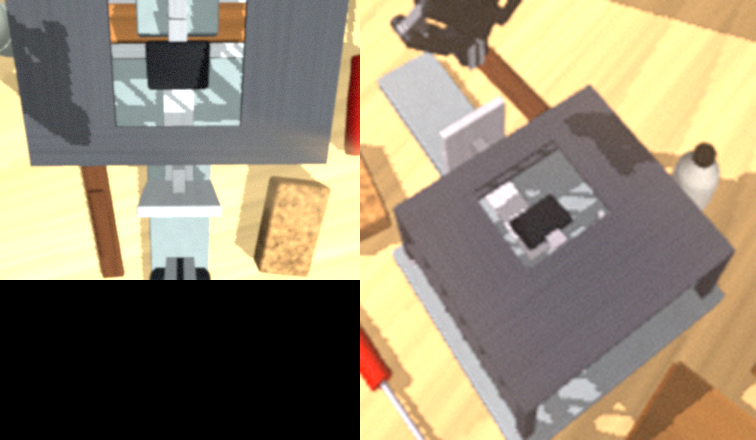

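The pad spans columns 247–310, which matches the "down" prediction (248–310) rather than "up" (244–313). The plate edge at row 215 matches home (217). The robot is clear of everything, so hand in.

```bash
python3 -c "
from station import r
print(r.state()['clock']); print(r.hand_in())"
```

```text
10.8667
the job is handed in; nothing more can be done
None
```

The shuttle is home and the lever is fully down. I handed the job in at 10.9 s; no verdict was reported.

- **Shuttle:** I pushed the plate with the closed fingertips until the force rose to about 14 N. The fingers stopped at −0.125 m along the press axis, where −0.126 m was expected for home.
- **Lever:** I pressed it through the middle of the window until it stopped hard. The fingertips were then 94.5 mm above the table (about 93 expected) with 29 N on the tool.
- **Last picture:** The pad's width matches the fully-down position to within 1 px, and the plate edge matches home to within 2 px. The arm was retracted, and the forces were back to noise level.
- **Guard and loose things:** I felt no unexpected force at the window. The loose things visible in the last picture looked unmoved, but I did not measure their positions. The pencil, tub and brush were out of that picture; I only flew high on that side.
- **Disagreement:** My two camera estimates of the press's angle differed by about 1.2°. Contact and the wrist camera agreed with the combined estimate.

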